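Clear the weighing bench

ROBOT

A 6-joint arm with a two-finger parallel gripper is mounted at the origin on the work surface. World frame = base frame: x ahead of the robot, y to its left, z up, the work surface at z = 0. Lengths are in m, angles in rad, forces in N, time in s.
With the tool pointing down it reaches from about 0.425 to 0.95 m from the base axis. Payload 3.5 kg.
Tool frame: the origin (TCP) lies at the very end of the fingers, on their centre line; the grasp point (between the pads) lies 19 mm behind it (tcp_to_grasp is the distance from the TCP to the grasp point, in m); z points along the fingers, y is the direction in which the jaws open and shut (so a half turn about z gives the same grasp; the last joint's range is limited). The gripper opens to 85 mm and grips with 20 to 120 N. Pads are 22 mm wide; open, the fingers measure 114 mm over their backs; the gripper's body (76 mm by 85 mm) begins 54 mm behind the grasp point. The pads swing forward as they close: fully open they stand 13 mm farther back than shut.
Start: joints at [-1.286, 0.286, 1.577, -0, 1.279, -0.15], TCP at [0.284, -0.612, 0.231] pointing down, gripper open.
Joint ranges: [-2.77, 2.77], [-0.9, 2.22], [0.21, 2.48], [-1.53, 4.67], [0.24, 2.81], [-2.84, 2.84]. Speed limits (rad/s): [2.79, 2.79, 3.14, 3.14, 3.14, 3.14].

INTERFACE

Orientations are given as a unit quaternion [x, y, z, w].
In Python, from plant import * gives the robot as it stands. The module is installed in compiled form; this text tells all that it offers.
- The arm moves only by the tool arm_command, never from a script. Its argument "steps" is a list of rows, each a list of 3 entries, a list of its own where there are three numbers: the turn, a rotation vector about the tool's x, y, z in rad, then the shift along the tool's x, y, z in m, then the gripper command: -1 is shut, 1 is fully open, values between are in proportion. A call has 1 to 12 rows; each row is the pose to reach, as a shift and turn from the pose measured when the call began, along the tool's axes at that moment; what a row does not reach only later rows make up. A row lasts 1/8 s, in which the tool goes at most 62.5 mm and 10.7 degrees, less where a joint would pass 70% of its speed; a pose out of reach is approached as far as the arm can. A call with a gripper value outside its range is refused whole. The fingers move at their own pace and stop on an object; "force" is the grip in N (left out, the last holds). Time passes only in rows, so rows that repeat a pose let the fingers close. It gives the time, the measured TCP pose, the force and the opening at its end, in the units of the state.
- get_state(): the state, without advancing time (a new reading comes with each control period).
- read_camera(name): name is "scene" or "top" or "wrist"; returns a dict with "frame" (420x560x3 uint8, red, green, blue), "vfov" (degrees; the focal length in pixels is half the picture's height over the tangent of half this angle, whatever the lens; pixels are square), "cx", "cy" (the principal point, pixels), "position" and "rotation" of the camera in the world; the wrist camera has in their place "mount" (4x4, takes a point from camera to tool coordinates, whose origin is the TCP and whose axes are the flange's). Camera axes: x right, y up, looking along -z (the intrinsics and any distortion apply to the point x, -y, -z); pixel columns grow to the right and rows downward; lengths in m; the calibration is good to about 2 mm. A picture is of the moment at which its call begins: read the wrist's pose just before it. There is no depth.
- sign_off(): hands the job in, once; it reports no verdict.
The state is a dict: "time": time; "qpos": joint angles; "dq": joint speeds; "joint_efforts": joint torques, N m; "eef_pos": TCP position; "tcp_rot": TCP orientation; "contact_force": force on the tool from outside, world axes, zero at the start; "wrist_torque": the same for the moment, N m; "opening": opening from 0.0 (shut) to 1.0 (fully open).
Only numpy, scipy, OpenCV 4.12 (cv2) and the standard library are available. Lean on these libraries where they do the work, as an engineer would, in place of code of your own. Each camera call takes 0.05 s, during which the arm holds its last target.

TASK

Clear up after the weighing session: stand the two amber sample jars in the white sample tray and the blue beaker on the floor of the orange wash-up tray, beside the crucible, and return the two steel calibration weights to the wooden weight box, the large one in the large well and the small one in the small well. Keep everything upright and set it down rather than dropping it, and leave the covered petri dish where it is.

Things in the scene. Friction and masses are not known exactly. Their poses are not given: they have to be found in the camera images.
- weight_large: large calibration weight, bare stainless steel, 500 g: upright cylinder 38 mm in diameter and 56 mm high with a narrow neck and a 23 mm knob on top, 72 mm high in all. Origin: centre of its underside, z up.
- weight_small: small calibration weight, bare stainless steel, 200 g: the same shape, 28 mm in diameter and 41 mm high, 17 mm knob, 55 mm high in all. Origin: centre of its underside, z up.
- jar_white: sample jar of amber glass with a white screw cap: round, 44 mm in diameter up to 52 mm, cap 38 mm in diameter, 70 mm high in all, 80 to 150 g, closed. Origin: centre of its underside, z up.
- jar_black: sample jar of amber glass with a black screw cap, otherwise like the white-capped one. Origin: centre of its underside, z up.
- beaker: empty blue plastic beaker, open at the top: 60 mm high, 40 mm in diameter at the foot and 42 mm at the rim, wall 2.5 mm, a 5 mm pouring lip at +x of the rim, 25 to 50 g. Origin: centre of its underside, z up.
- sample_tray: white plastic tray, empty, fixed to the bench: 110 mm along its x by 165 mm along its y, rim 20 mm above the bench, walls 5 mm, flat floor 5 mm above the bench. Origin: centre of its underside, z up.
- wash_tray: orange plastic wash-up tray, fixed to the bench, of the same size (110 x 165 mm, rim 20 mm, walls 5 mm, floor 5 mm above the bench). A loose used white porcelain crucible, 40 mm in diameter and 30 mm high, stands on its floor at the +y end, about 50 mm from the centre; the rest is free. Origin: centre of the tray's underside, z up.
- weight_box: wooden weight box, fixed to the bench: a block 110 mm along its x by 165 mm along its y, top face 20 mm above the bench, with two round wells 13 mm deep (well floor 7 mm above the bench, dark green). Large well: 54 mm in diameter, centre at x -12, y +36 mm of the block. Small well: 44 mm in diameter, centre at x -12, y -42 mm. A row of tiny weights stands fixed along the +x edge (x +37 mm), up to 26 mm above the bench. Origin: centre of the block's underside, z up.
- petri_dish: covered glass petri dish with a brown sample, 60 mm in diameter and 15 mm high, loose among the things; it stays where it is. Origin: centre of its underside.
Mind the look-alikes: they are no part of the job. What is shaped like the weight_small but green or pink is not meant.

How it is judged:
By the outcome, as a careful person would: the job done as asked, in the order asked, and still so for the second after the job is handed in, with the robot touching nothing.
It also fails if it takes over 120 s, if anything falls off the work surface, if the arm or the gripper's body presses on something with over 40 N, if the wrist force passes 120 N, or if a joint passes its speed limit or range.

## Working session

There is one attempt and no reset: what is moved stays moved. The work goes in short steps, Python scripts to look and compute and a tool call to move; the robot and the scene stay as the last step left them, time stands still between calls to the robot, and variables do not carry over. Pictures are saved under pics/ and viewed, and the job is handed in when it is done.

Besides the shell and the picture viewer there is one more tool, called after ">>>" as name(argument=value, ...) on one line, values as JSON. arm_command: Moves the arm, as the interface text tells. Its arguments: {"type":"object","properties":{"steps":{"type":"array"},"force":{"type":"number"}},"required":["steps"]}

```bash
mkdir -p pics; ls; cat > h.py <<'E'
from plant import *
import numpy as np, cv2
def grab(n,save=None):
    s=get_state(); c=read_camera(n)
    if save: cv2.imwrite('pics/'+save,cv2.cvtColor(c['frame'],cv2.COLOR_RGB2BGR))
    return s,c
E
python3 - <<'E'
from h import *
s,c=grab('scene','s0.png'); print(s); print({k:v for k,v in c.items() if k!='frame'})
s,c=grab('top','t0.png'); print({k:v for k,v in c.items() if k!='frame'})
s,c=grab('wrist','w0.png'); print({k:v for k,v in c.items() if k!='frame'})
E
```

```text
pics
{'time': 0.0, 'qpos': array([-1.28602836e+00,  2.87220368e-01,  1.57820259e+00, -5.42424102e-07,
        1.27863298e+00, -1.50027666e-01]), 'dq': array([-0.00082648, -0.00119354, -0.0001893 ,  0.00035152,  0.00105109,
        0.00181683]), 'joint_efforts': array([ 1.78768369e-04, -4.05977941e+01, -2.92626446e+01, -1.62796832e-04,
        5.73025012e-03,  2.27073315e-06]), 'eef_pos': array([ 0.28414445, -0.61153409,  0.22989688]), 'tcp_rot': array([ 9.76461260e-01,  2.15689337e-01, -8.31720061e-05, -1.22882783e-03]), 'contact_force': array([-0.11335585,  0.95633096, -0.22148537]), 'wrist_torque': array([ 0.03386535, -0.02275463,  0.02709732]), 'opening': 0.9968335834958858}
{'vfov': 54.07196861139615, 'cx': 281.43967907530185, 'cy': 207.89873886359828, 'position': array([ 0.98326177, -0.39217996,  0.64823692]), 'rotation': array([0.33708816, 0.16472966, 0.38650878, 0.84252399])}
{'vfov': 50.06685102337326, 'cx': 284.88937997246484, 'cy': 211.88790294763385, 'position': array([ 0.39736331, -0.01413207,  1.10528504]), 'rotation': array([-0.04468593,  0.04045791,  0.71481139, -0.69671443])}
{'vfov': 66.51926880985881, 'cx': 281.84434722043795, 'cy': 206.44916184294448, 'mount': array([[ 2.19633787e-04,  9.54255613e-01,  2.98991934e-01,
         7.66812222e-02],
       [ 9.99999300e-01,  1.37915345e-04, -1.17474783e-03,
         3.35766982e-04],
       [-1.16224529e-03,  2.98991982e-01, -9.54254915e-01,
        -1.42350808e-01],
       [ 0.00000000e+00,  0.00000000e+00,  0.00000000e+00,
         1.00000000e+00]])}
```

View pics/s0.png

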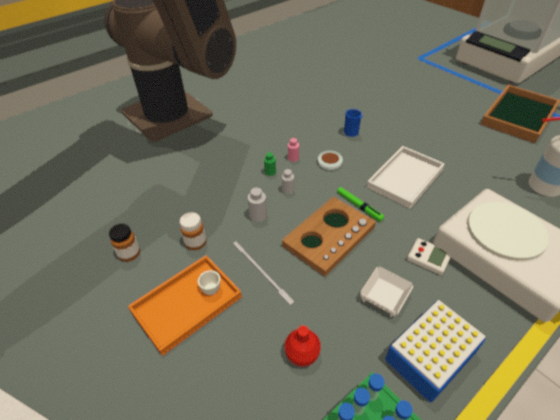

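View pics/t0.png

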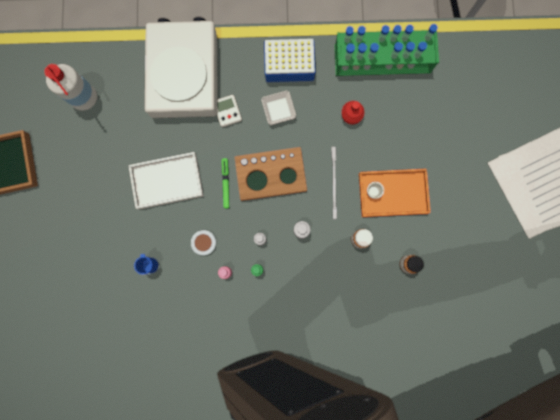

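View pics/w0.png

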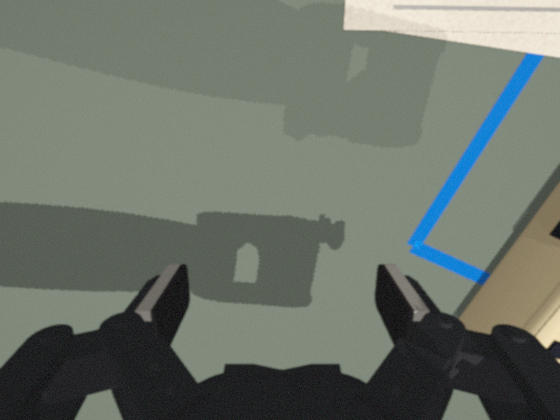

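The scene picture shows the white jar at (193,231), black jar at (123,242), beaker at (352,122), weights at (257,205) and (288,182), the green and pink look-alikes at (270,164) and (293,150), the box at (330,233), white tray at (406,175) and orange tray at (186,303). Everything is also visible from the top. The crops below enlarge the parts that matter.

```bash
python3 - <<'E'
import cv2
t=cv2.imread('pics/t0.png'); s=cv2.imread('pics/s0.png')
def z(im,a,b,c,d,f,n): cv2.imwrite('pics/'+n,cv2.resize(im[c:d,a:b],None,fx=f,fy=f,interpolation=cv2.INTER_CUBIC))
z(t,120,320,140,290,4,'ct1.png'); z(t,280,440,140,290,4,'ct2.png')
z(s,90,290,100,250,4,'cs1.png'); z(s,240,440,100,250,4,'cs2.png')
E
```

```text
(no output)
```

View pics/ct1.png

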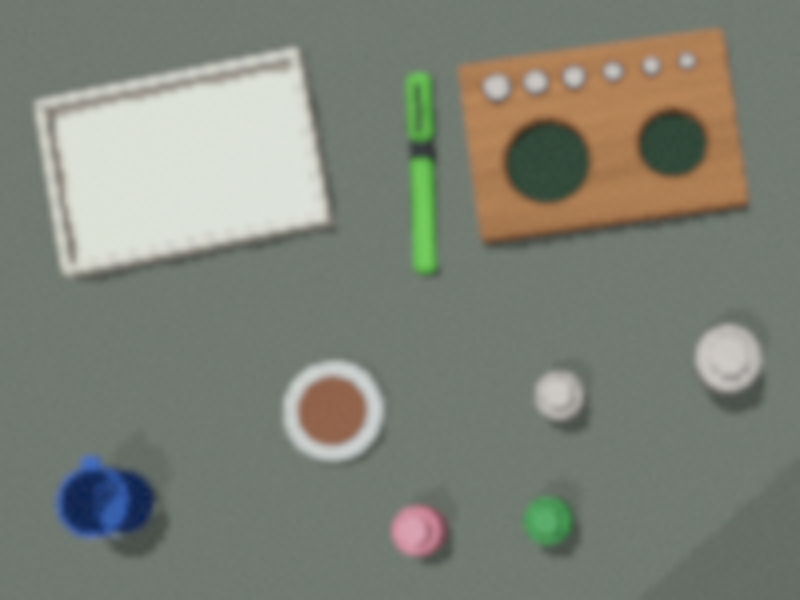

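View pics/ct2.png

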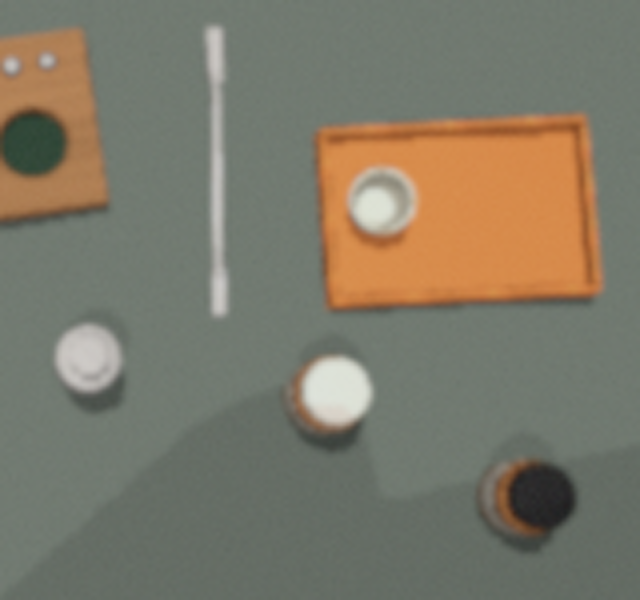

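View pics/cs1.png

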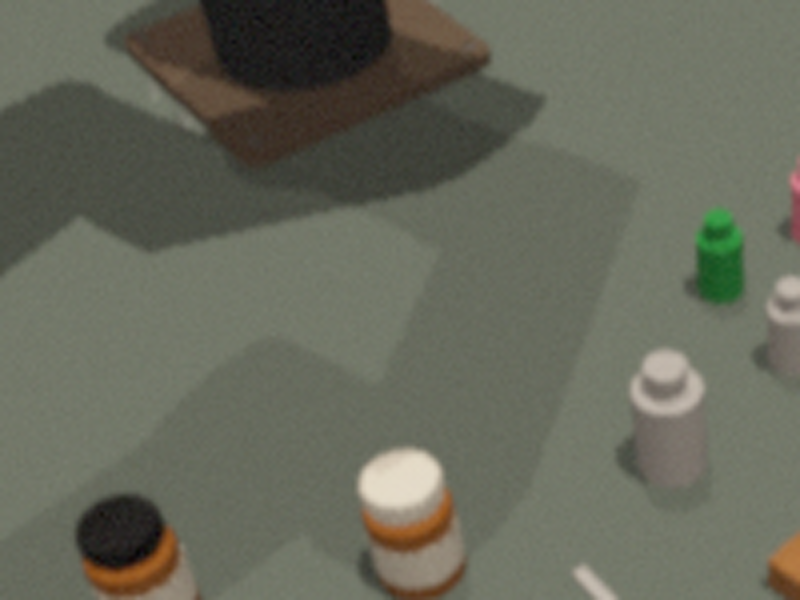

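View pics/cs2.png

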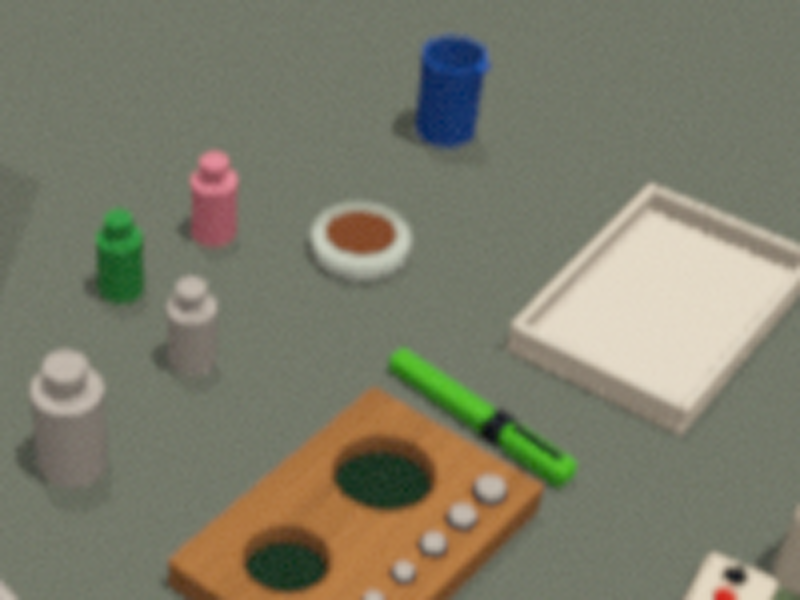

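The crops confirm the targets. The bare-steel weights are in the top view at (302,229) for the large and (259,238) for the small. The green look-alike at (257,270) and the pink one at (224,272) are excluded by colour. The beaker's lip points up in the image, along world +x. Next I measure from both views.

```bash
cat >> h.py <<'E'
from scipy.spatial.transform import Rotation as R
def cam(c,s=None):
    if 'mount' in c:
        T=np.eye(4); T[:3,:3]=R.from_quat(s['tcp_rot']).as_matrix(); T[:3,3]=s['eef_pos']
        M=T@c['mount']; return M[:3,3],M[:3,:3]
    return np.array(c['position']),R.from_quat(c['rotation']).as_matrix()
def ray(c,u,v,s=None):
    p,Rm=cam(c,s); f=c['frame'].shape[0]/2/np.tan(np.radians(c['vfov'])/2)
    d=Rm@np.array([(u-c['cx'])/f,-(v-c['cy'])/f,-1]); return p,d/np.linalg.norm(d)
def onz(c,u,v,z,s=None):
    p,d=ray(c,u,v,s); return p+d*(z-p[2])/d[2]
def tri(r1,r2):
    (p,d),(q,e)=r1,r2
    A=np.stack([d,-e],1); t=np.linalg.lstsq(A,q-p,rcond=None)[0]
    a=p+d*t[0]; b=q+e*t[1]; return (a+b)/2,np.linalg.norm(a-b)
def proj(c,P,s=None):
    p,Rm=cam(c,s); f=c['frame'].shape[0]/2/np.tan(np.radians(c['vfov'])/2)
    x=Rm.T@(np.array(P)-p); return c['cx']+f*x[0]/-x[2], c['cy']-f*x[1]/-x[2]
def blob(hsv,lo,hi,roi):
    x0,x1,y0,y1=roi; m=np.zeros(hsv.shape[:2],np.uint8)
    m[y0:y1,x0:x1]=cv2.inRange(hsv,np.array(lo),np.array(hi))[y0:y1,x0:x1]
    cs,_=cv2.findContours(m,cv2.RETR_EXTERNAL,cv2.CHAIN_APPROX_NONE)
    return max(cs,key=cv2.contourArea)
E
python3 - <<'E'
from h import *
np.set_printoptions(precision=4,suppress=True)
_,T=grab('top'); _,S=grab('scene')
pk={'jw':((364.3,237.8),(190.5,218.3)),'jb':((415.8,263.5),(120.3,230.3)),'WL':((302.3,228.6),(256.3,191.5)),
'WS':((259.5,238),(287.8,171.8)),'bk':((143,265),(353.8,113.8))}
for k,(a,b) in pk.items(): print(k,*tri(ray(T,*a),ray(S,*b)))
hT=cv2.cvtColor(T['frame'],cv2.COLOR_RGB2HSV);hS=cv2.cvtColor(S['frame'],cv2.COLOR_RGB2HSV)
for k,lo,hi,rT,rS in [('box',(8,80,80),(20,255,255),(230,312,140,210),(275,382,190,275)),
  ('wash',(5,150,120),(18,255,255),(350,440,160,225),(120,250,250,360)),
  ('samp',(0,0,170),(180,50,255),(120,212,145,215),(360,450,140,210))]:
    for n,c,h,r in (('T',T,hT,rT),('S',S,hS,rS)):
        ct=blob(h,lo,hi,r); 
        if n=='T':
            rc=cv2.minAreaRect(ct); P=np.array([onz(c,u,v,.02) for u,v in cv2.boxPoints(rc)])
        else:
            q=cv2.approxPolyDP(cv2.convexHull(ct),6,True)[:,0]; P=np.array([onz(c,u,v,.02) for u,v in q]); print(q.tolist())
        e=P[1]-P[0]; f=P[2]-P[1]
        print(k,n,'ctr',P.mean(0),'edges',np.linalg.norm(np.roll(P,-1,0)-P,axis=1),'ang',np.degrees(np.arctan2(e[1],e[0])),np.degrees(np.arctan2(f[1],f[0])))
for k,r in (('wellL',(240,270,165,195)),('wellS',(275,300,163,190))):
    ct=blob(hT,(35,30,0),(95,255,90),r); (u,v),_,_=cv2.fitEllipse(ct); print(k,u,v,onz(T,u,v,.02),cv2.contourArea(ct))
E
```

```text
jw [ 0.4584 -0.1889  0.0732] 0.0025566211142535435
jb [ 0.3968 -0.3037  0.072 ] 0.002145512629591076
WL [ 0.483  -0.0481  0.0728] 0.001208353629359162
WS [0.465  0.0519 0.0563] 0.0012798191276673922
bk [0.4092 0.3226 0.0592] 0.0011799424654974357
box T ctr [0.625  0.0242 0.02  ] edges [0.1668 0.1133 0.1647 0.1132] ang -83.22707297415326 -173.74972769501838
[[335, 197], [375, 223], [321, 274], [282, 239]]
box S ctr [0.626 0.022 0.02 ] edges [0.1073 0.1714 0.1106 0.1641] ang 3.7249005726634468 -83.99963145690529
wash T ctr [ 0.5695 -0.2767  0.02  ] edges [0.1675 0.1096 0.1655 0.1095] ang -88.6189743275357 179.19088180312215
[[206, 256], [241, 296], [161, 354], [129, 305]]
wash S ctr [ 0.5739 -0.2794  0.02  ] edges [0.1154 0.1596 0.1158 0.1603] ang -0.903689614741328 -89.16736078074615
samp T ctr [0.6163 0.2843 0.02  ] edges [0.168  0.111  0.1661 0.1108] ang -79.93839475011019 -169.0390853419745
[[402, 146], [443, 163], [412, 202], [368, 181]]
samp S ctr [0.6147 0.2843 0.02  ] edges [0.1062 0.1626 0.1082 0.1625] ang 10.618837423035451 -78.57401052530813
wellL 256.5197448730469 180.1808319091797 [0.609  0.0583 0.02  ] 254.5
wellS 287.7972412109375 175.5770721435547 [ 0.6184 -0.0187  0.02  ] 152.0
```

Two-view heights agree with the text: caps 72–73 mm, weights 73 and 56 mm, beaker 59 mm. The fitted wells match the box pose. I'll move over the black jar and check with the wrist camera.

```bash
cat >> h.py <<'E'
def go(x,y,z,yaw=0):
    s=get_state(); Rm=R.from_quat(s['tcp_rot']); sh=Rm.inv().apply(np.array([x,y,z])-s['eef_pos'])
    c,n=np.cos(yaw),np.sin(yaw); G=R.from_matrix(np.array([[c,n,0],[n,-c,0],[0,0,-1.]]))
    print('t',round(s['time'],2),'turn',(Rm.inv()*G).as_rotvec().round(4),'shift',sh.round(4),'pos',s['eef_pos'].round(4),'F',s['contact_force'].round(1),'op',round(s['opening'],3),'q',s['qpos'].round(2))
E
python3 -c "
from h import *
go(.397,-.304,.17)"
```

```text
t 0.25 turn [-1.200e-03  1.000e-04  4.348e-01] shift [ 0.2319 -0.2317  0.061 ] pos [ 0.2843 -0.6119  0.2307] F [-0.4 -0.4  0.4] op 1.0 q [-1.29  0.29  1.58 -0.    1.28 -0.15]
```

>>> arm_command(steps=[[[0, 0, 0.435], [0.232, -0.232, 0.061], 0.8], [[0, 0, 0.435], [0.232, -0.232, 0.061], 0.8], [[0, 0, 0.435], [0.232, -0.232, 0.061], 0.8], [[0, 0, 0.435], [0.232, -0.232, 0.061], 0.8], [[0, 0, 0.435], [0.232, -0.232, 0.061], 0.8], [[0, 0, 0.435], [0.232, -0.232, 0.061], 0.8], [[0, 0, 0.435], [0.232, -0.232, 0.061], 0.8], [[0, 0, 0.435], [0.232, -0.232, 0.061], 0.8]], force=40)

```text
time: 1.25
eef_pos: [0.397, -0.3052, 0.1707]
tcp_rot: [1.0, -0.001, 0.0, 0.0]
contact_force: [-0.7, 0.1, -0.3]
opening: 0.898
```

```bash
python3 - <<'E'
from h import *
s,c=grab('wrist','w1.png')
print(proj(c,(.397,-.304,.07),s), proj(c,(.397,-.304,0),s))
go(.397,-.304,.018)
E
```

```text
(np.float64(279.66218896835153), np.float64(207.48697940811135)) (np.float64(279.9890517938723), np.float64(186.50459250917282))
t 1.3 turn [ 0.0004 -0.0004 -0.0017] shift [ 0.     -0.0015  0.1527] pos [ 0.3969 -0.3054  0.1707] F [ 0.2  0.3 -1. ] op 0.902 q [-0.86 -0.04  2.05  0.    1.13  0.71]
```

View pics/w1.png

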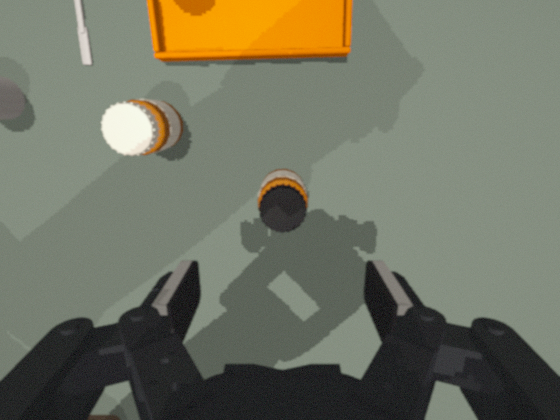

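The wrist view shows the black cap centred at (282,207), against a predicted (280,207), so the pose is confirmed. The white jar is at (128,128). I'll descend and grip.

>>> arm_command(steps=[[[0, 0, 0], [0, 0, 0.06], 0.8], [[0, 0, 0], [0, 0, 0.12], 0.8], [[0, 0, 0], [0, 0, 0.153], 0.8], [[0, 0, 0], [0, 0, 0.153], 0.8], [[0, 0, 0], [0, 0, 0.153], 0.0], [[0, 0, 0], [0, 0, 0.153], -0.5], [[0, 0, 0], [0, 0, 0.153], -1], [[0, 0, 0], [0, 0, 0.153], -1], [[0, 0, 0], [0, 0, 0.153], -1], [[0, 0, 0], [0, 0, 0.153], -1]], force=35)

```text
time: 2.55
eef_pos: [0.3984, -0.3073, 0.0202]
tcp_rot: [1.0, -0.001, 0.002, 0.002]
contact_force: [-1.5, -1.6, 7.0]
opening: 0.505
```

```bash
python3 - <<'E'
from h import *
s,c=grab('wrist','w2.png')
go(.397,-.304,.018)
E
```

```text
t 2.6 turn [ 0.0045 -0.0035 -0.0015] shift [-0.0014 -0.0034  0.0022] pos [ 0.3984 -0.3073  0.0202] F [-0.9 -1.1  5.6] op 0.502 q [-0.86  0.2   2.12 -0.    0.82  0.71]
```

View pics/w2.png

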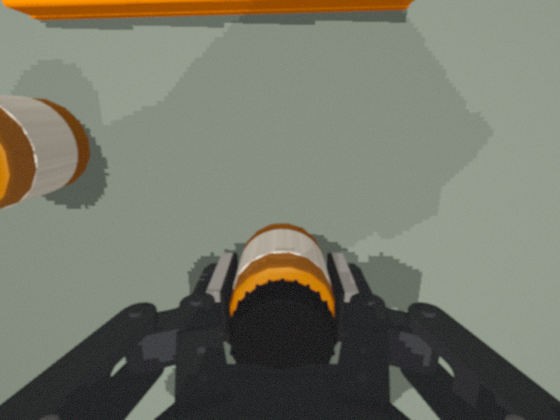

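The black jar is held: opening 0.505, about 43 mm. The view shows the cap at (283,320) between the pads. I'll lift it and carry it to the sample tray.

>>> arm_command(steps=[[[0, 0, 0], [0, 0, -0.03], -1], [[0, 0, 0], [0, 0, -0.08], -1], [[0, 0, 0], [0, 0, -0.13], -1], [[0, 0, 0], [0.016, -0.048, -0.15], -1], [[0, 0, 0], [0.032, -0.096, -0.15], -1], [[0, 0, 0], [0.048, -0.144, -0.15], -1], [[0, 0, 0], [0.064, -0.192, -0.15], -1], [[0, 0, 0], [0.081, -0.242, -0.15], -1], [[0, 0, 0], [0.097, -0.29, -0.15], -1], [[0, 0, 0], [0.113, -0.339, -0.15], -1], [[0, 0, 0], [0.129, -0.387, -0.15], -1], [[0, 0, 0], [0.145, -0.435, -0.15], -1]])

```text
time: 4.1
eef_pos: [0.5435, 0.1299, 0.1689]
tcp_rot: [1.0, -0.0, 0.002, 0.002]
contact_force: [1.3, -0.5, -1.5]
opening: 0.505
```

```bash
python3 - <<'E'
from h import *
go(.6086,.3214,.16,.18)
E
```

```text
t 4.1 turn [ 0.0049 -0.0034 -0.181 ] shift [ 0.0649 -0.1916  0.0083] pos [0.5435 0.1299 0.1689] F [ 1.3 -0.5 -1.5] op 0.505 q [ 0.06  0.09  1.92 -0.01  1.13  1.63]
```

>>> arm_command(steps=[[[0.002, -0.001, -0.06], [0.017, -0.05, 0.008], -1], [[0.004, -0.003, -0.12], [0.034, -0.1, 0.02], -1], [[0.005, -0.003, -0.18], [0.05, -0.15, 0.04], -1], [[0.005, -0.003, -0.181], [0.065, -0.192, 0.06], -1], [[0.005, -0.003, -0.181], [0.065, -0.192, 0.08], -1], [[0.005, -0.003, -0.181], [0.065, -0.192, 0.08], -1]])

```text
time: 4.85
eef_pos: [0.6067, 0.3206, 0.0852]
tcp_rot: [0.996, 0.09, -0.003, 0.001]
contact_force: [-0.7, 0.1, -2.0]
opening: 0.505
```

```bash
python3 - <<'E'
from h import *
s,c=grab('wrist','w3.png')
go(.6086,.3214,.026,.18)
a=.182; ex=np.array([np.cos(a),np.sin(a)]);ey=np.array([-np.sin(a),np.cos(a)])
for i in (-1,1):
  for j in (-1,1): 
    p=np.array([.6155,.284])+i*.055*ex+j*.0825*ey; print(i,j,p.round(3),np.round(proj(c,(*p,.02),s)))
E
```

```text
t 4.9 turn [ 0.0008  0.0028 -0.0004] shift [ 0.0011 -0.0009  0.061 ] pos [0.6078 0.3204 0.087 ] F [ 0.7  0.2 -1.4] op 0.503 q [ 0.34  0.45  1.64 -0.    1.05  1.73]
-1 -1 [0.576 0.193] [443. 289.]
-1 1 [0.546 0.355] [220. 290.]
1 -1 [0.685 0.213] [469. 138.]
1 1 [0.655 0.375] [210. 138.]
```

View pics/w3.png

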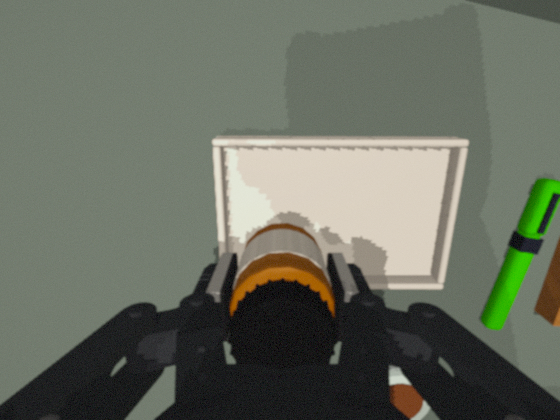

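The tray corners in the wrist view, (213,138), (467,138) and (443,288), match their projections within 3 px. I'll lower the jar.

>>> arm_command(steps=[[[0, 0.003, 0], [0.001, -0.001, 0.03], -1], [[0, 0.003, 0], [0.001, -0.001, 0.05], -1], [[0, 0.003, 0], [0.001, -0.001, 0.057], -1], [[0, 0.003, 0], [0.001, -0.001, 0.06], -1], [[0, 0.003, 0], [0.001, -0.001, 0.062], -1], [[0, 0.003, 0], [0.001, -0.001, 0.062], -1]])

```text
time: 5.65
eef_pos: [0.609, 0.3217, 0.0258]
tcp_rot: [0.996, 0.09, 0.001, 0.0]
contact_force: [0.9, 0.7, -1.7]
opening: 0.507
```

```bash
python3 - <<'E'
from h import *
go(.6086,.3214,.025,.18)
E
```

```text
t 5.65 turn [ 0.0006 -0.0015 -0.0003] shift [-0.0004  0.0002  0.0008] pos [0.609  0.3217 0.0258] F [ 0.9  0.7 -1.7] op 0.507 q [ 0.34  0.53  1.65 -0.    0.96  1.73]
```

>>> arm_command(steps=[[[0, 0, 0], [0, 0, 0.001], -1], [[0, 0, 0], [0, 0, 0.0015], -1], [[0, 0, 0], [0, 0, 0.002], -1], [[0, 0, 0], [0, 0, 0.002], -1]])

```text
time: 6.15
eef_pos: [0.6094, 0.322, 0.0253]
tcp_rot: [0.996, 0.09, 0.001, 0.0]
contact_force: [-3.1, -0.8, 4.1]
opening: 0.509
```

>>> arm_command(steps=[[[0, 0, 0], [0, 0, 0], 0.1], [[0, 0, 0], [0, 0, 0], 0.3], [[0, 0, 0], [0, 0, 0], 0.4], [[0, 0, 0], [0, 0, 0], 0.4], [[0, 0, 0], [0, 0, -0.02], 0.4], [[0, 0, 0], [0, 0, -0.06], 0.4], [[0, 0, 0], [0, 0, -0.12], 0.4], [[0, 0, 0], [0, 0, -0.15], 0.4]])

```text
time: 7.15
eef_pos: [0.6111, 0.3227, 0.182]
tcp_rot: [0.996, 0.09, 0.005, -0.001]
contact_force: [0.2, -0.3, -0.5]
opening: 0.703
```

```bash
python3 - <<'E'
from h import *
s,c=grab('wrist','w4.png')
go(.4584,-.189,.17)
E
```

```text
t 7.2 turn [-0.0031 -0.016   0.18  ] shift [-0.2437  0.4765  0.0113] pos [0.6126 0.3234 0.1861] F [2.2 0.5 2.3] op 0.703 q [ 0.34  0.35  1.58 -0.    1.19  1.73]
```

View pics/w4.png

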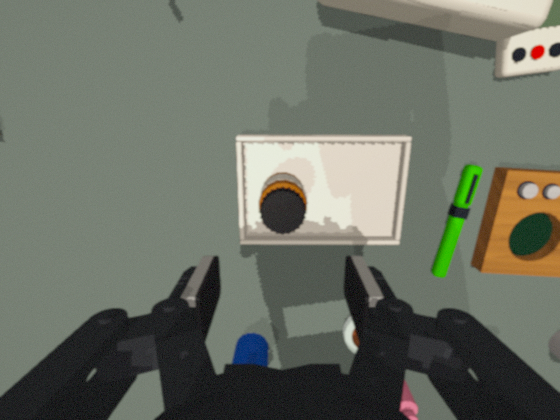

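The black jar stands upright in the left half of the tray, with its cap at (283,210). Next is the white jar.

>>> arm_command(steps=[[[0, -0.005, 0.05], [-0.025, 0.049, 0.01], 0.8], [[0, -0.01, 0.1], [-0.05, 0.098, 0.01], 0.8], [[-0.003, -0.015, 0.18], [-0.078, 0.152, 0.01], 0.8], [[-0.003, -0.015, 0.18], [-0.105, 0.206, 0.01], 0.8], [[-0.003, -0.015, 0.18], [-0.133, 0.26, 0.01], 0.8], [[-0.003, -0.015, 0.18], [-0.16, 0.314, 0.01], 0.8], [[-0.003, -0.015, 0.18], [-0.188, 0.368, 0.01], 0.8], [[-0.003, -0.015, 0.18], [-0.216, 0.422, 0.01], 0.8], [[-0.003, -0.015, 0.18], [-0.244, 0.477, 0.01], 0.8], [[-0.003, -0.015, 0.18], [-0.244, 0.477, 0.01], 0.8], [[-0.003, -0.015, 0.18], [-0.244, 0.477, 0.01], 0.8]])

```text
time: 8.57
eef_pos: [0.4581, -0.1894, 0.1717]
tcp_rot: [1.0, -0.0, 0.001, -0.0]
contact_force: [-0.1, 0.9, 0.9]
opening: 0.899
```

```bash
python3 - <<'E'
from h import *
s,c=grab('wrist','w5.png')
print(proj(c,(.4584,-.189,.07),s))
h=cv2.cvtColor(c['frame'],cv2.COLOR_RGB2HSV)
ct=blob(h,(0,0,190),(180,70,255),(200,360,130,260)); (u,v),r=cv2.minEnclosingCircle(ct); print(u,v,r,onz(c,u,v,.07,s))
go(.4584,-.189,.019)
E
```

```text
(np.float64(280.78857730916974), np.float64(206.8911902051801))
282.9564514160156 205.91688537597656 23.70683479309082 [ 0.45921313 -0.19073167  0.07      ]
t 8.62 turn [-0.0004 -0.0014  0.0007] shift [-0.0002  0.0003  0.1526] pos [ 0.4584 -0.1888  0.1716] F [ 0.3 -0.   0.3] op 0.901 q [-0.6  -0.06  2.06  0.    1.13  0.97]
```

View pics/w5.png

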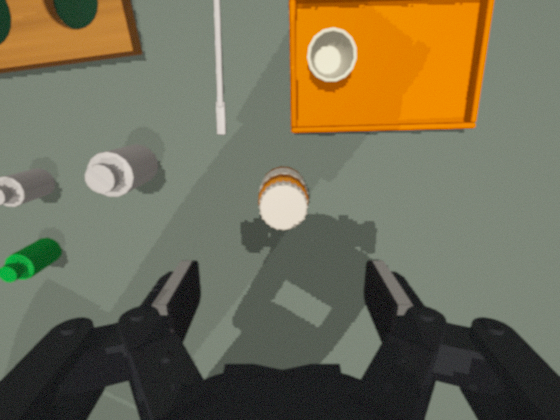

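The white cap is at (283,206), 2 mm from the two-view position. I'll descend and grip.

>>> arm_command(steps=[[[0, 0, 0], [0, 0.001, 0.06], 0.8], [[0, 0, 0], [0, 0.002, 0.12], 0.8], [[0, 0, 0], [0, 0.002, 0.153], 0.8], [[0, 0, 0], [0, 0.002, 0.153], 0.8], [[0, 0, 0], [0, 0.002, 0.153], 0.0], [[0, 0, 0], [0, 0.002, 0.153], -0.5], [[0, 0, 0], [0, 0.002, 0.153], -1], [[0, 0, 0], [0, 0.002, 0.153], -1], [[0, 0, 0], [0, 0.002, 0.153], -1], [[0, 0, 0], [0, 0.002, 0.153], -1]], force=35)

```text
time: 9.88
eef_pos: [0.4606, -0.1915, 0.0211]
tcp_rot: [1.0, 0.0, 0.003, 0.001]
contact_force: [0.6, 1.9, 7.0]
opening: 0.503
```

```bash
python3 - <<'E'
from h import *
go(.6224,.2466,.17,.18)
E
```

```text
t 9.88 turn [ 0.002  -0.0056 -0.1795] shift [ 0.1629 -0.4378 -0.1486] pos [ 0.4606 -0.1915  0.0211] F [0.6 1.9 7. ] op 0.503 q [-0.6   0.19  2.13  0.    0.82  0.97]
```

>>> arm_command(steps=[[[0, 0, 0], [0, 0, -0.03], -1], [[0, 0, 0], [0, 0, -0.08], -1], [[0, 0, 0], [0, 0, -0.13], -1], [[0, -0.005, 0], [0.018, -0.049, -0.148], -1], [[0.002, -0.005, 0], [0.036, -0.097, -0.148], -1], [[0.002, -0.005, -0.03], [0.054, -0.146, -0.148], -1], [[0.002, -0.005, -0.06], [0.072, -0.195, -0.148], -1], [[0.002, -0.005, -0.09], [0.09, -0.243, -0.148], -1], [[0.002, -0.005, -0.12], [0.109, -0.292, -0.148], -1], [[0.002, -0.005, -0.15], [0.127, -0.341, -0.148], -1], [[0.002, -0.005, -0.179], [0.145, -0.389, -0.148], -1], [[0.002, -0.005, -0.179], [0.163, -0.438, -0.14], -1]])

```text
time: 11.38
eef_pos: [0.6233, 0.2483, 0.1623]
tcp_rot: [0.996, 0.09, 0.001, 0.0]
contact_force: [0.6, -1.1, -1.4]
opening: 0.499
```

```bash
python3 - <<'E'
from h import *
go(.6224,.2466,.09,.18)
E
```

```text
t 11.38 turn [ 0.0003 -0.0024 -0.0003] shift [-0.0013  0.0015  0.0723] pos [0.6233 0.2483 0.1623] F [ 0.6 -1.1 -1.4] op 0.499 q [ 0.23  0.34  1.65 -0.    1.16  1.62]
```

>>> arm_command(steps=[[[0, -0.002, 0], [-0.001, 0.002, 0.04], -1], [[0, -0.002, 0], [-0.001, 0.002, 0.08], -1], [[0, -0.002, 0], [-0.001, 0.002, 0.08], -1]])

```text
time: 11.75
eef_pos: [0.6192, 0.2453, 0.0775]
tcp_rot: [0.996, 0.09, -0.005, 0.001]
contact_force: [0.3, -0.1, -1.7]
opening: 0.501
```

```bash
python3 - <<'E'
from h import *
s,c=grab('wrist','w6.png')
go(.6224,.2466,.026,.18)
E
```

```text
t 11.8 turn [ 0.0007  0.0039 -0.0005] shift [ 0.0014 -0.0007  0.0546] pos [0.6214 0.2457 0.0806] F [ 0.5 -0.2 -1.1] op 0.499 q [ 0.23  0.42  1.69 -0.    1.03  1.62]
```

View pics/w6.png

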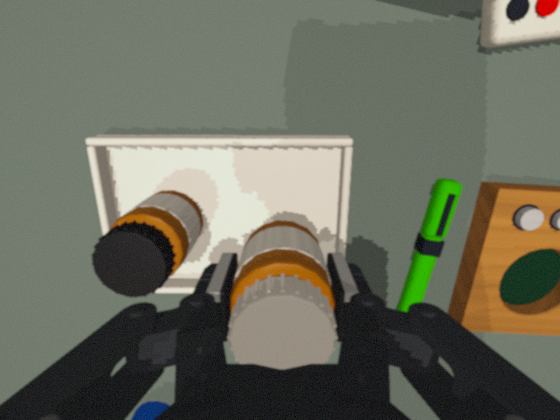

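>>> arm_command(steps=[[[0, 0.003, 0], [0.001, -0.001, 0.03], -1], [[0, 0.003, 0], [0.001, -0.001, 0.045], -1], [[0, 0.003, 0], [0.001, -0.001, 0.051], -1], [[0, 0.003, 0], [0.001, -0.001, 0.0535], -1], [[0, 0.003, 0], [0.001, -0.001, 0.0555], -1], [[0, 0.003, 0], [0.001, -0.001, 0.0565], -1], [[0, 0.003, 0], [0.001, -0.001, 0.0565], -1]])

```text
time: 12.68
eef_pos: [0.6228, 0.247, 0.0261]
tcp_rot: [0.996, 0.09, 0.0, 0.0]
contact_force: [-2.5, -0.9, 6.5]
opening: 0.503
```

Contact at +6.5 N; I'll release and retreat.

>>> arm_command(steps=[[[0, 0, 0], [0, 0, 0], 0.1], [[0, 0, 0], [0, 0, 0], 0.3], [[0, 0, 0], [0, 0, 0], 0.35], [[0, 0, 0], [0, 0, 0], 0.35], [[0, 0, 0], [0, 0, -0.02], 0.35], [[0, 0, 0], [0, 0, -0.06], 0.35], [[0, 0, 0], [0, 0, -0.12], 0.35], [[0, 0, 0], [0, 0, -0.15], 0.35], [[0, 0, 0], [0, 0, -0.15], 0.35]])

```text
time: 13.8
eef_pos: [0.6252, 0.2477, 0.1823]
tcp_rot: [0.996, 0.09, 0.005, -0.0]
contact_force: [0.1, -0.3, 0.6]
opening: 0.675
```

```bash
python3 - <<'E'
from h import *
s,c=grab('wrist','w7.png')
go(.4092,.3226,.17)
E
```

```text
t 13.85 turn [ 1.000e-04 -5.300e-03  1.798e-01] shift [-0.1976 -0.1124  0.0079] pos [0.6237 0.2473 0.179 ] F [ 0.5  0.2 -0.4] op 0.677 q [ 0.23  0.32  1.64 -0.    1.18  1.62]
```

View pics/w7.png

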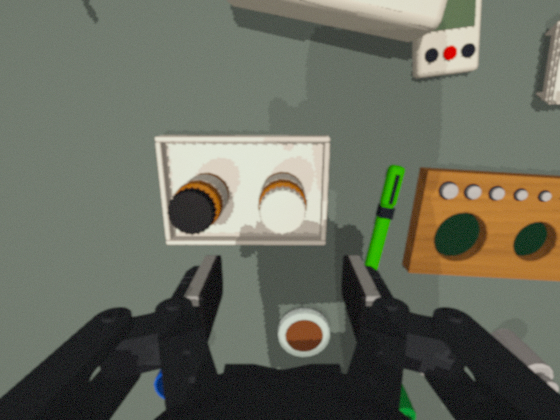

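Both jars stand upright in the white tray, with caps at (192,210) and (283,210). Now the beaker.

>>> arm_command(steps=[[[0, 0, 0.05], [-0.045, -0.026, 0.008], 0.8], [[0, -0.005, 0.1], [-0.09, -0.052, 0.008], 0.8], [[0, -0.005, 0.15], [-0.135, -0.077, 0.008], 0.8], [[0, -0.005, 0.18], [-0.18, -0.102, 0.008], 0.8], [[0, -0.005, 0.18], [-0.198, -0.112, 0.008], 0.8], [[0, -0.005, 0.18], [-0.198, -0.112, 0.008], 0.8], [[0, -0.005, 0.18], [-0.198, -0.112, 0.008], 0.8]])

```text
time: 14.72
eef_pos: [0.4101, 0.3218, 0.1699]
tcp_rot: [1.0, -0.0, 0.0, 0.0]
contact_force: [0.7, -0.0, 1.2]
opening: 0.9
```

```bash
python3 - <<'E'
from h import *
s,c=grab('wrist','w8.png')
print(proj(c,(.4092,.3226,.06),s))
go(.4092,.3226,.018)
E
```

```text
(np.float64(280.3223873729448), np.float64(205.13810611283358))
t 14.78 turn [ 0.0002 -0.0008 -0.0014] shift [-0.0012 -0.0009  0.1519] pos [0.4103 0.3218 0.1699] F [0.7 0.9 1. ] op 0.903 q [ 0.47  0.01  2.01 -0.    1.13  2.04]
```

View pics/w8.png

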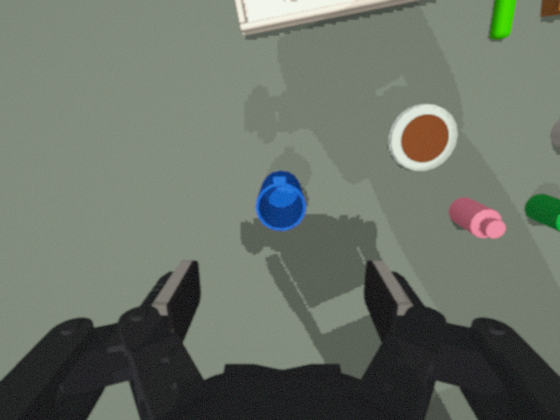

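The beaker rim is at (282,204), against a predicted (280,205), with the lip at (279,182) pointing away from both jaws.

>>> arm_command(steps=[[[0, 0, 0], [0, 0, 0.06], 0.8], [[0, 0, 0], [-0.001, 0, 0.12], 0.8], [[0, 0, 0], [-0.001, 0, 0.153], 0.8], [[0, 0, 0], [-0.001, 0, 0.153], 0.8], [[0, 0, 0], [-0.001, 0, 0.153], 0.0], [[0, 0, 0], [-0.001, 0, 0.153], -0.3], [[0, 0, 0], [-0.001, 0, 0.153], -1], [[0, 0, 0], [-0.001, 0, 0.153], -1], [[0, 0, 0], [-0.001, 0, 0.153], -1], [[0, 0, 0], [-0.001, 0, 0.153], -1]], force=20)

```text
time: 16.02
eef_pos: [0.4114, 0.3227, 0.0193]
tcp_rot: [1.0, -0.0, 0.003, -0.001]
contact_force: [1.4, -0.4, 7.5]
opening: 0.492
```

```bash
python3 - <<'E'
from h import *
go(.4092,.3226,.018)
go(.571,-.31,.15)
go(.48,.0,.17)
E
```

```text
t 16.02 turn [-0.0018 -0.0054 -0.001 ] shift [-0.0022  0.0001  0.0013] pos [0.4114 0.3227 0.0193] F [ 1.4 -0.4  7.5] op 0.492 q [ 0.47  0.24  2.08 -0.    0.82  2.04]
t 16.02 turn [-0.0018 -0.0054 -0.001 ] shift [ 0.1609  0.6323 -0.131 ] pos [0.4114 0.3227 0.0193] F [ 1.4 -0.4  7.5] op 0.492 q [ 0.47  0.24  2.08 -0.    0.82  2.04]
t 16.02 turn [-0.0018 -0.0054 -0.001 ] shift [ 0.0697  0.3224 -0.151 ] pos [0.4114 0.3227 0.0193] F [ 1.4 -0.4  7.5] op 0.492 q [ 0.47  0.24  2.08 -0.    0.82  2.04]
```

>>> arm_command(steps=[[[0, 0, 0], [0, 0, -0.03], -1], [[-0.001, -0.003, 0], [0, 0, -0.08], -1], [[-0.002, -0.005, 0], [0, 0, -0.13], -1], [[-0.002, -0.005, 0], [0.012, 0.049, -0.15], -1], [[-0.002, -0.005, 0], [0.025, 0.097, -0.15], -1], [[-0.002, -0.005, 0], [0.037, 0.146, -0.15], -1], [[-0.002, -0.005, 0], [0.05, 0.194, -0.15], -1], [[-0.002, -0.005, 0], [0.062, 0.243, -0.15], -1], [[-0.002, -0.005, 0], [0.074, 0.292, -0.15], -1], [[-0.002, -0.005, 0], [0.087, 0.34, -0.15], -1], [[-0.002, -0.005, 0], [0.099, 0.389, -0.15], -1], [[-0.002, -0.005, 0], [0.112, 0.438, -0.15], -1]])

```text
time: 17.52
eef_pos: [0.522, -0.1171, 0.1691]
tcp_rot: [1.0, -0.001, 0.0, -0.0]
contact_force: [-0.2, 1.2, -0.8]
opening: 0.489
```

```bash
python3 - <<'E'
from h import *
go(.571,-.31,.12)
E
```

```text
t 17.52 turn [-0.     -0.0004 -0.001 ] shift [0.0492 0.1929 0.0491] pos [ 0.522  -0.1171  0.1691] F [-0.2  1.2 -0.8] op 0.489 q [-0.41  0.04  1.98  0.    1.13  1.16]
```

>>> arm_command(steps=[[[0, 0, 0], [0.012, 0.048, 0], -1], [[0, 0, 0], [0.025, 0.096, 0], -1], [[0, 0, 0], [0.037, 0.145, 0], -1], [[0, 0, 0], [0.049, 0.193, 0.02], -1], [[0, 0, 0], [0.049, 0.193, 0.05], -1], [[0, 0, 0], [0.049, 0.193, 0.07], -1], [[0, 0, 0], [0.049, 0.193, 0.07], -1]])

```text
time: 18.4
eef_pos: [0.5693, -0.3084, 0.0966]
tcp_rot: [1.0, -0.0, -0.002, -0.002]
contact_force: [-0.7, 0.5, 0.8]
opening: 0.486
```

```bash
python3 - <<'E'
from h import *
s,c=grab('wrist','w9.png')
go(.571,-.31,.0243)
_,T=grab('top','t1.png')
print('crucible',onz(T,375.3,190.5,.03))
a=np.radians(1.2); ex=np.array([np.cos(a),np.sin(a)]);ey=np.array([-np.sin(a),np.cos(a)])
for i in (-1,1):
  for j in (-1,1): 
    p=np.array([.5705,-.2775])+i*.055*ex+j*.0825*ey; print(i,j,p.round(3),np.round(proj(c,(*p,.02),s)))
E
```

```text
t 18.45 turn [-0.0012  0.0011 -0.0002] shift [0.0007 0.001  0.0742] pos [ 0.5704 -0.3091  0.0985] F [ 0.2 -0.1 -0.1] op 0.488 q [-0.65  0.36  1.74  0.    1.04  0.92]
crucible [ 0.57401551 -0.2292907   0.03      ]
-1 -1 [ 0.517 -0.361] [350. 281.]
-1 1 [ 0.514 -0.196] [137. 284.]
1 -1 [ 0.627 -0.359] [357. 135.]
1 1 [ 0.624 -0.194] [111. 141.]
```

View pics/w9.png

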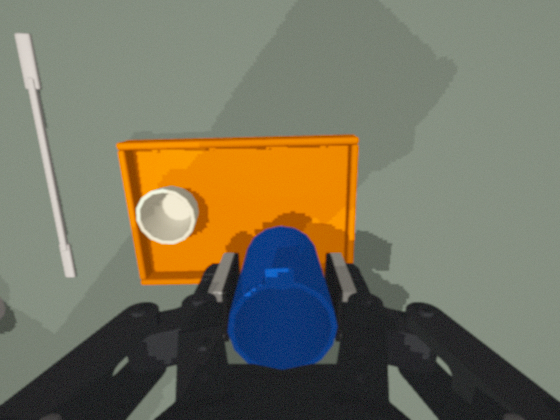

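The tray's left corners are seen at (120,145) and (141,283), about 4–9 px (up to about 6 mm) right of my projection. So the tray sits a few mm further toward −y, closer to the scene-view estimate. The crucible is at (168,215), well clear. The spot is still free, so I'll lower the beaker.

>>> arm_command(steps=[[[0, 0, 0], [0.001, 0.002, 0.035], -1], [[0, 0, 0], [0.001, 0.002, 0.06], -1], [[0, 0, 0], [0.001, 0.002, 0.068], -1], [[0, 0, 0], [0.001, 0.002, 0.072], -1], [[0, 0, 0], [0.001, 0.002, 0.074], -1], [[0, 0, 0], [0.001, 0.002, 0.0755], -1], [[0, 0, 0], [0.001, 0.002, 0.0755], -1]])

```text
time: 19.38
eef_pos: [0.5725, -0.3118, 0.0248]
tcp_rot: [1.0, -0.0, 0.001, 0.0]
contact_force: [-0.3, 0.9, 0.0]
opening: 0.488
```

>>> arm_command(steps=[[[0, 0, 0], [0, 0, 0.001], -1], [[0, 0, 0], [0, 0, 0.0018], -1], [[0, 0, 0], [0, 0, 0.0018], -1]])

```text
time: 19.75
eef_pos: [0.5728, -0.312, 0.0243]
tcp_rot: [1.0, -0.0, 0.001, 0.0]
contact_force: [-1.4, 1.5, 4.5]
opening: 0.493
```

Contact; releasing.

>>> arm_command(steps=[[[0, 0, 0], [0, 0, 0], 0.05], [[0, 0, 0], [0, 0, 0], 0.2], [[0, 0, 0], [0, 0, 0], 0.3], [[0, 0, 0], [0, 0, 0], 0.3], [[0, 0, 0], [0, 0, -0.02], 0.3], [[0, 0, 0], [0, 0, -0.06], 0.3], [[0, 0, 0], [0, 0, -0.12], 0.3], [[0, 0, 0], [0, 0, -0.15], 0.3], [[0, 0, 0], [0, 0, -0.15], 0.3]])

```text
time: 20.88
eef_pos: [0.5746, -0.3133, 0.1804]
tcp_rot: [1.0, 0.0, 0.005, 0.003]
contact_force: [0.4, 0.2, -0.7]
opening: 0.649
```

```bash
python3 - <<'E'
from h import *
s,c=grab('wrist','w10.png')
go(.483,-.0485,.17)
E
```

```text
t 20.93 turn [ 0.0038 -0.0053  0.0001] shift [-0.0903 -0.2639  0.0057] pos [ 0.5733 -0.3124  0.1772] F [-0.  -0.7 -1.7] op 0.652 q [-0.65  0.28  1.68  0.    1.17  0.92]
```

View pics/w10.png

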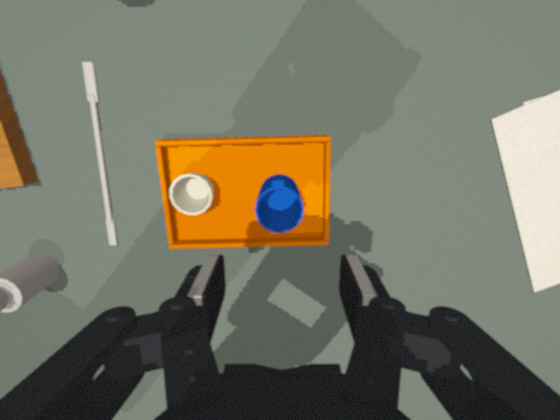

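The beaker stands upright in the orange tray with its rim at (280,204), clear of the undisturbed crucible at (192,194). Now the large weight.

>>> arm_command(steps=[[[0.002, -0.003, 0], [-0.018, -0.053, 0.006], 0.5], [[0.004, -0.005, 0], [-0.036, -0.106, 0.006], 0.5], [[0.004, -0.005, 0], [-0.054, -0.158, 0.006], 0.5], [[0.004, -0.005, 0], [-0.072, -0.211, 0.006], 0.5], [[0.004, -0.005, 0], [-0.09, -0.264, 0.006], 0.5], [[0.004, -0.005, 0], [-0.09, -0.264, 0.006], 0.5], [[0.004, -0.005, 0], [-0.09, -0.264, 0.006], 0.5]])

```text
time: 21.8
eef_pos: [0.4829, -0.0484, 0.1687]
tcp_rot: [1.0, 0.0, -0.001, -0.0]
contact_force: [0.8, 0.4, -0.1]
opening: 0.749
```

```bash
python3 - <<'E'
from h import *
s,c=grab('wrist','w11.png')
print(proj(c,(.483,-.0481,.072),s),proj(c,(.465,.0519,.055),s))
go(.483,-.0485,.019)
E
```

```text
(np.float64(280.9697986455054), np.float64(208.63544807139587)) (np.float64(163.52043362644503), np.float64(222.5876706156616))
t 21.85 turn [-0.0003  0.0007 -0.0005] shift [-0.0002 -0.0004  0.15  ] pos [ 0.4833 -0.049   0.169 ] F [ 0.2 -0.2  0.9] op 0.746 q [-0.31 -0.08  2.09  0.    1.13  1.26]
```

View pics/w11.png

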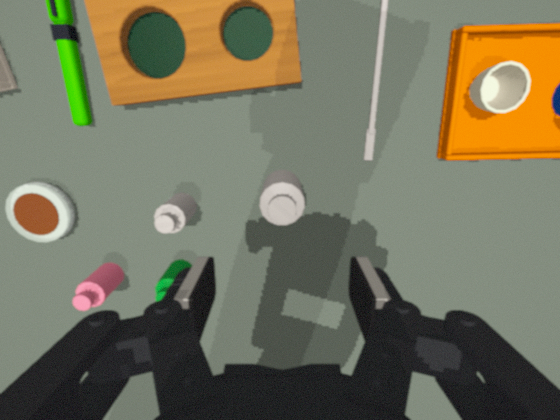

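The large weight's knob is at (283,209), against a predicted (281,209), and the small one's at (166,222). Both are bare steel and set apart from the green one (175,280) and the pink one (88,295). I'll grip the large one.

>>> arm_command(steps=[[[0, 0, 0], [0, 0.001, 0.06], 0.5], [[0, 0, 0], [0, 0.001, 0.12], 0.5], [[0, 0, 0], [0, 0.001, 0.15], 0.5], [[0, 0, 0], [0, 0.001, 0.15], 0.5], [[0, 0, 0], [0, 0.001, 0.15], 0.0], [[0, 0, 0], [0, 0.001, 0.15], -0.4], [[0, 0, 0], [0, 0.001, 0.15], -1], [[0, 0, 0], [0, 0.001, 0.15], -1], [[0, 0, 0], [0, 0.001, 0.15], -1], [[0, 0, 0], [0, 0.001, 0.15], -1]], force=70)

```text
time: 23.1
eef_pos: [0.4853, -0.0505, 0.0213]
tcp_rot: [1.0, -0.0, 0.002, 0.001]
contact_force: [0.3, 1.7, 6.5]
opening: 0.425
```

```bash
python3 - <<'E'
from h import *
go(.483,-.0485,.019)
go(.609,.058,.14,.113)
E
```

```text
t 23.1 turn [ 0.0011 -0.004  -0.0006] shift [-0.0023 -0.002   0.0023] pos [ 0.4853 -0.0505  0.0213] F [0.3 1.7 6.5] op 0.425 q [-0.31  0.17  2.16  0.    0.81  1.26]
t 23.1 turn [ 0.0014 -0.004  -0.1136] shift [ 0.1241 -0.1084 -0.1183] pos [ 0.4853 -0.0505  0.0213] F [0.3 1.7 6.5] op 0.425 q [-0.31  0.17  2.16  0.    0.81  1.26]
```

>>> arm_command(steps=[[[0, 0, 0], [0, 0, -0.02], -1], [[0, 0, 0], [0, 0, -0.06], -1], [[0, 0, 0], [0, 0, -0.1], -1], [[0, -0.003, 0], [0, 0, -0.119], -1], [[0, -0.004, -0.03], [0.031, -0.027, -0.119], -1], [[0.001, -0.004, -0.06], [0.062, -0.054, -0.119], -1], [[0.001, -0.004, -0.09], [0.093, -0.081, -0.119], -1], [[0.001, -0.004, -0.113], [0.124, -0.108, -0.119], -1], [[0.001, -0.004, -0.113], [0.124, -0.108, -0.11], -1], [[0.001, -0.004, -0.113], [0.124, -0.108, -0.09], -1], [[0.001, -0.004, -0.113], [0.124, -0.108, -0.09], -1]])

```text
time: 24.48
eef_pos: [0.6053, 0.0571, 0.1075]
tcp_rot: [0.998, 0.056, -0.004, -0.0]
contact_force: [0.8, 0.1, -5.2]
opening: 0.426
```

```bash
python3 - <<'E'
from h import *
s,c=grab('wrist','w12.png')
go(.609,.058,.0283,.113)
print('wellL',proj(c,(.609,.058,.02),s),'wellS',proj(c,(.618,-.019,.02),s))
h=cv2.cvtColor(c['frame'],cv2.COLOR_RGB2HSV)
ct=blob(h,(35,50,0),(95,255,110),(330,480,180,300)); e=cv2.fitEllipse(ct); print(e, onz(c,*e[0],.02,s))
E
```

```text
t 24.52 turn [-0.0004  0.0053 -0.0015] shift [ 0.003  -0.0007  0.0808] pos [0.6066 0.057  0.1091] F [-1.   0.9 -4.5] op 0.419 q [-0.07  0.27  1.83 -0.    1.04  1.39]
wellL (np.float64(280.64919584449973), np.float64(206.9181422791423)) wellS (np.float64(383.7152768761597), np.float64(206.4695751498303))
((381.27764892578125, 202.52615356445312), (42.39497375488281, 52.413047790527344), 53.45552062988281) [ 0.6208471  -0.01653719  0.02      ]
```

View pics/w12.png

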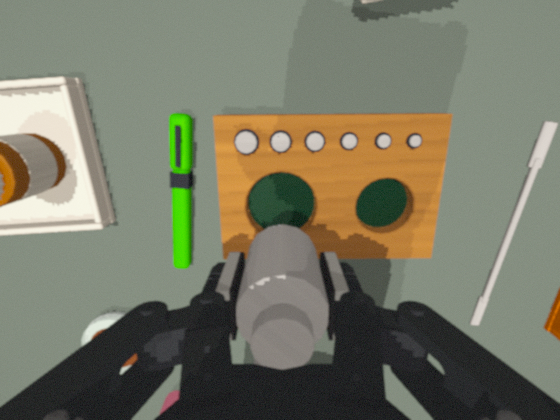

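The large well rim spans columns 247–316 with its top at 172. Its centre is about (281,205), against a predicted (281,207), so the weight is aligned to within 2 mm. I'll lower it.

>>> arm_command(steps=[[[0, 0.005, 0], [0.003, -0.001, 0.02], -1], [[0, 0.005, 0], [0.003, -0.001, 0.04], -1], [[0, 0.005, 0], [0.003, -0.001, 0.045], -1], [[0, 0.005, 0], [0.003, -0.001, 0.045], -1]])

```text
time: 25.02
eef_pos: [0.6089, 0.0581, 0.0637]
tcp_rot: [0.998, 0.056, -0.001, -0.0]
contact_force: [0.3, -0.1, -4.8]
opening: 0.425
```

```bash
python3 - <<'E'
from h import *
go(.609,.058,.0283,.113)
E
```

```text
t 25.02 turn [-0.0005  0.0013 -0.0017] shift [0.0001 0.0002 0.0354] pos [0.6089 0.0581 0.0637] F [ 0.3 -0.1 -4.8] op 0.425 q [-0.07  0.34  1.84  0.    0.96  1.39]
```

>>> arm_command(steps=[[[0, 0.001, 0], [0, 0, 0.012], -1], [[0, 0.001, 0], [0, 0, 0.022], -1], [[0, 0.001, 0], [0, 0, 0.029], -1], [[0, 0.001, 0], [0, 0, 0.033], -1], [[0, 0.001, 0], [0, 0, 0.035], -1], [[0, 0.001, 0], [0, 0, 0.0365], -1], [[0, 0.001, 0], [0, 0, 0.037], -1]])

```text
time: 25.9
eef_pos: [0.609, 0.0582, 0.0285]
tcp_rot: [0.998, 0.056, -0.001, -0.0]
contact_force: [-5.9, 0.3, 7.5]
opening: 0.423
```

Contact at the expected height, TCP 28.5 mm. I'll release.

>>> arm_command(steps=[[[0, 0, 0], [0, 0, -0.0005], -0.1], [[0, 0, 0], [0, 0, -0.0005], 0.1], [[0, 0, 0], [0, 0, -0.0005], 0.25], [[0, 0, 0], [0, 0, -0.0005], 0.25], [[0, 0, 0], [0, 0, -0.02], 0.25], [[0, 0, 0], [0, 0, -0.06], 0.25], [[0, 0, 0], [0, 0, -0.11], 0.25], [[0, 0, 0], [0, 0, -0.145], 0.25], [[0, 0, 0], [0, 0, -0.145], 0.25]])

```text
time: 27.02
eef_pos: [0.6119, 0.058, 0.1795]
tcp_rot: [0.998, 0.056, 0.005, 0.0]
contact_force: [0.8, -1.0, 0.7]
opening: 0.621
```

```bash
python3 - <<'E'
from h import *
s,c=grab('wrist','w13.png')
go(.4645,.051,.165)
E
```

```text
t 27.07 turn [ 0.0002 -0.0039  0.1116] shift [-0.1458 -0.0092  0.0109] pos [0.6103 0.0581 0.1764] F [ 0.1 -0.2 -0.6] op 0.624 q [-0.07  0.2   1.78  0.    1.15  1.39]
```

View pics/w13.png

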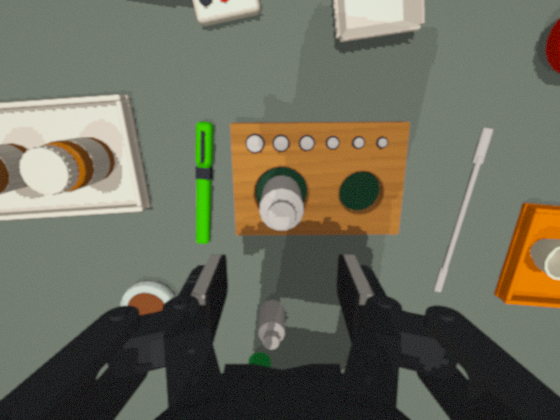

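The large weight stands in the large well, knob at (283,210). Now the small one.

>>> arm_command(steps=[[[0, -0.002, 0.05], [-0.049, -0.003, 0.011], 0.4], [[0, -0.004, 0.1], [-0.098, -0.006, 0.011], 0.4], [[0, -0.004, 0.112], [-0.146, -0.009, 0.011], 0.4], [[0, -0.004, 0.112], [-0.146, -0.009, 0.011], 0.4], [[0, -0.004, 0.112], [-0.146, -0.009, 0.011], 0.4]])

```text
time: 27.7
eef_pos: [0.4645, 0.0507, 0.1645]
tcp_rot: [1.0, -0.0, -0.0, 0.0]
contact_force: [0.6, -0.3, 0.6]
opening: 0.697
```

```bash
python3 - <<'E'
from h import *
s,c=grab('wrist','w14.png')
print(proj(c,(.465,.0519,.055),s))
go(.4645,.051,.016)
im=cv2.imread('pics/w14.png'); cv2.imwrite('pics/w14c.png',cv2.resize(im[130:330,180:400],None,fx=3,fy=3))
E
```

```text
(np.float64(279.83308208951195), np.float64(203.5105187472701))
t 27.75 turn [ 0.0002 -0.0005 -0.0004] shift [-0.0007 -0.0003  0.1489] pos [0.4652 0.0507 0.1649] F [-0.6 -0.4  0.4] op 0.705 q [-0.11 -0.11  2.13 -0.    1.12  1.46]
```

View pics/w14c.png

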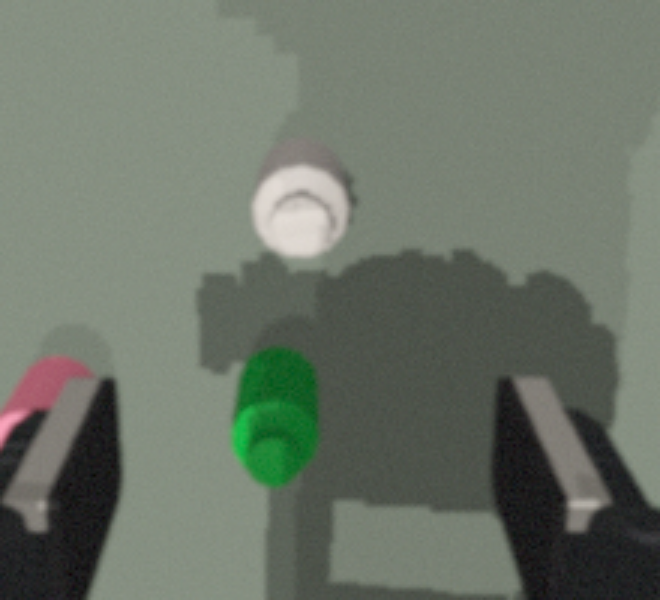

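The steel small weight's knob is at (281,203), against a predicted (280,204). The green and pink ones sit below it. I'll grip.

>>> arm_command(steps=[[[0, 0, 0], [0, 0, 0.06], 0.4], [[0, 0, 0], [0, 0, 0.12], 0.4], [[0, 0, 0], [-0.001, 0, 0.149], 0.4], [[0, 0, 0], [-0.001, 0, 0.149], 0.4], [[0, 0, 0], [-0.001, 0, 0.149], 0.0], [[0, 0, 0], [-0.001, 0, 0.149], -0.4], [[0, 0, 0], [-0.001, 0, 0.149], -1], [[0, 0, 0], [-0.001, 0, 0.149], -1], [[0, 0, 0], [-0.001, 0, 0.149], -1], [[0, 0, 0], [-0.001, 0, 0.149], -1]], force=50)

```text
time: 29.0
eef_pos: [0.4664, 0.0506, 0.0182]
tcp_rot: [1.0, -0.0, 0.003, 0.0]
contact_force: [1.4, 1.1, 5.8]
opening: 0.306
```

```bash
python3 - <<'E'
from h import *
go(.618,-.019,.12,.113)
E
```

```text
t 29.0 turn [ 0.0008 -0.0055 -0.1135] shift [ 0.1522  0.0696 -0.101 ] pos [0.4664 0.0506 0.0182] F [1.4 1.1 5.8] op 0.306 q [-0.11  0.13  2.2   0.    0.8   1.46]
```

>>> arm_command(steps=[[[0, 0, 0], [0, 0, -0.02], -1], [[0, 0, 0], [0, 0, -0.06], -1], [[0, 0, 0], [0, 0, -0.1], -1], [[0, -0.003, 0], [0, 0, -0.13], -1], [[0, -0.005, -0.03], [0.038, 0.017, -0.13], -1], [[0.001, -0.005, -0.06], [0.076, 0.035, -0.13], -1], [[0.001, -0.005, -0.09], [0.114, 0.052, -0.13], -1], [[0.001, -0.005, -0.113], [0.152, 0.07, -0.13], -1], [[0.001, -0.005, -0.113], [0.152, 0.07, -0.12], -1], [[0.001, -0.005, -0.113], [0.152, 0.07, -0.09], -1], [[0.001, -0.005, -0.113], [0.152, 0.07, -0.085], -1], [[0.001, -0.005, -0.113], [0.152, 0.07, -0.085], -1]])

```text
time: 30.5
eef_pos: [0.6169, -0.019, 0.1036]
tcp_rot: [0.998, 0.056, -0.001, -0.0]
contact_force: [0.7, -0.6, -1.8]
opening: 0.302
```

```bash
python3 - <<'E'
from h import *
s,c=grab('wrist','w15.png')
go(.618,-.019,.0252,.113)
print('wellS',proj(c,(.618,-.019,.02),s))
E
```

```text
t 30.55 turn [ 0.     -0.0011 -0.0002] shift [ 0.0001 -0.0002  0.0795] pos [ 0.6178 -0.0192  0.1047] F [ 0.7 -0.1 -1.8] op 0.306 q [-0.2   0.29  1.81  0.    1.03  1.26]
wellS (np.float64(281.43549591235416), np.float64(212.76321857281587))
```

View pics/w15.png

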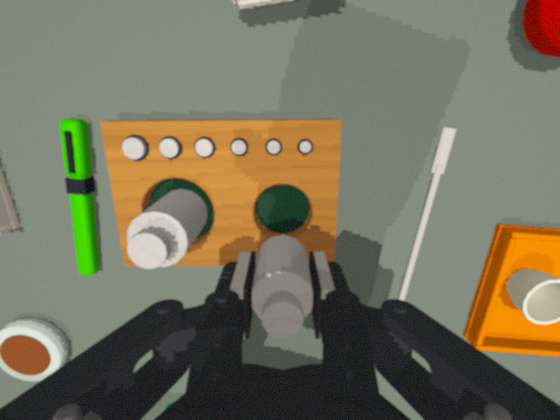

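The small well rim spans columns 256–310 with its top at 183, so its centre is about (283,210), within 2 mm of prediction. I'll lower with a 1 mm correction.

>>> arm_command(steps=[[[0, -0.001, 0], [0.001, 0.001, 0.025], -1], [[0, -0.001, 0], [0.001, 0.001, 0.045], -1], [[0, -0.001, 0], [0.001, 0.001, 0.058], -1], [[0, -0.001, 0], [0.001, 0.001, 0.068], -1], [[0, -0.001, 0], [0.001, 0.001, 0.074], -1], [[0, -0.001, 0], [0.001, 0.001, 0.078], -1], [[0, -0.001, 0], [0.001, 0.001, 0.08], -1], [[0, -0.001, 0], [0.001, 0.001, 0.081], -1], [[0, -0.001, 0], [0.001, 0.001, 0.081], -1]])

```text
time: 31.68
eef_pos: [0.6193, -0.0201, 0.0252]
tcp_rot: [0.998, 0.056, 0.0, 0.0]
contact_force: [-3.5, 0.8, 5.5]
opening: 0.305
```

Contact at the expected height; releasing.

>>> arm_command(steps=[[[0, 0, 0], [0, 0, -0.0005], -0.25], [[0, 0, 0], [0, 0, -0.0005], -0.1], [[0, 0, 0], [0, 0, -0.0005], 0.0], [[0, 0, 0], [0, 0, -0.0005], 0.0], [[0, 0, 0], [0, 0, -0.02], 0.0], [[0, 0, 0], [0, 0, -0.06], 0.0], [[0, 0, 0], [0, 0, -0.11], 0.0], [[0, 0, 0], [0, 0, -0.16], 0.0], [[0, 0, 0], [0, 0, -0.18], 0.0], [[0, 0, 0], [-0.06, 0, -0.2], 0.0], [[0, 0, 0], [-0.11, 0, -0.2], 0.0], [[0, 0, 0], [-0.11, 0, -0.2], 0.0]])

```text
time: 33.17
eef_pos: [0.5064, -0.032, 0.2236]
tcp_rot: [0.998, 0.056, -0.002, -0.0]
contact_force: [0.9, -0.2, 0.1]
opening: 0.502
```

```bash
python3 - <<'E'
from h import *
s,c=grab('wrist','w16.png'); grab('scene','s2.png'); _,T=grab('top','t2.png')
print(s['time'],s['eef_pos'],s['contact_force'])
a=cv2.imread('pics/s0.png'); b=cv2.imread('pics/s2.png')
im=cv2.resize(b[80:380,90:470],None,fx=2,fy=2,interpolation=cv2.INTER_CUBIC); cv2.imwrite('pics/s2c.png',im)
h0=cv2.cvtColor(cv2.imread('pics/s0.png'),cv2.COLOR_BGR2HSV);h2=cv2.cvtColor(b,cv2.COLOR_BGR2HSV)
for n,lo,hi,r in (('petri',(0,60,60),(14,255,180),(312,348,148,172)),('green',(50,100,40),(75,255,255),(258,280,148,180)),('pink',(165,60,100),(180,255,255),(282,304,135,165))):
    for h in (h0,h2):
        m=cv2.moments(blob(h,lo,hi,r)); print(n,round(m['m10']/m['m00'],1),round(m['m01']/m['m00'],1))
E
```

```text
33.175 [ 0.50635434 -0.03199086  0.22360532] [ 0.92700408 -0.20065311  0.06245754]
petri 329.7 157.8
petri 329.8 157.7
green 269.5 164.0
green 269.5 164.0
pink 293.0 149.8
pink 293.1 149.7
```

View pics/s2c.png

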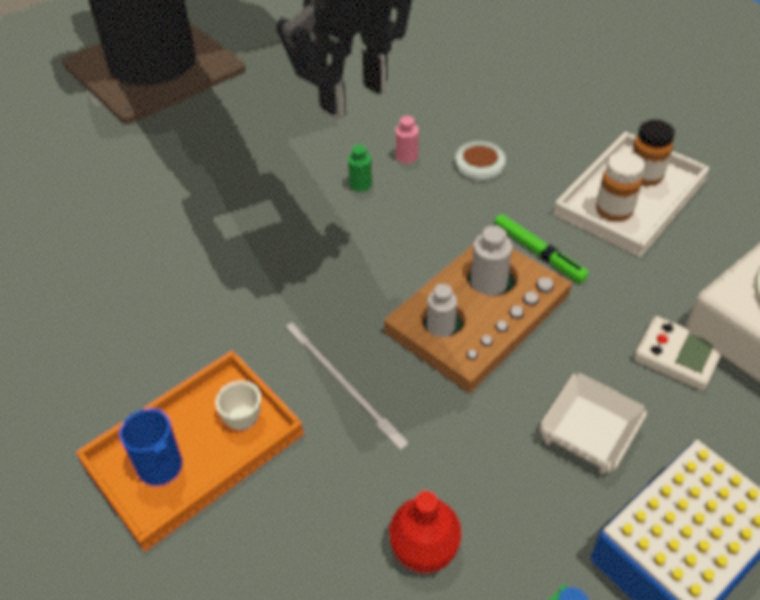

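View pics/w16.png

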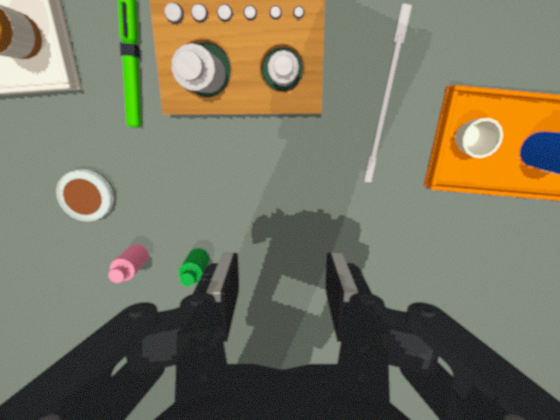

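The enlarged view shows all five things upright in place: jars at (620,186) and (655,152), beaker at (152,447) beside the crucible at (239,405), weights at (491,262) and (442,310) inside the wells. The petri dish and look-alikes are unmoved to within 0.1 px.

```bash
python3 -c "
from plant import *
print(sign_off())"
```

```text
the job is handed in; nothing more can be done
None
```

The job is done and handed in after about 33 s of robot time. The jars went into the white tray first (black, then white), then the beaker into the orange tray beside the crucible, then the large and small weights into their wells. Each was set down until I felt contact (4–8 N) before I let go.

**Last checks:**
- **Placed items:** the final scene and wrist pictures show all five upright and in their places. Both weights touched down at the height expected for the well floors (TCP 28.5 and 25.2 mm).
- **Left alone:** the petri dish and the green and pink look-alikes moved by no more than 0.1 px between the first and last scene pictures. I saw no change in the crucible, by eye only.
- **Gripper:** it is clear of everything, 0.22 m above the bench.

**Disagreements:**
- **Orange tray:** the top and scene views differed by about 4 mm on its centre, and the wrist view by up to about 6 mm at its +y corners. The beaker was placed with room to spare.
- **Grip heights:** the fingers rode up about 2 mm each time they closed, so I worked out the set-down heights from the measured positions.

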